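Reload the tube sampler's spring feed and stand the finished tubes in the cup

TASK

Turn the tube sampler round for its next batch: draw the orange follower of the feed track all the way back and park it with its red knob dropped into the notch, stand every blue-capped tube from the rack upright in the track between the stop and the follower, then lift the knob out of the notch so that the spring closes the follower up on the tubes and holds them in one row against the stop. Stand every finished (white-capped) tube lying in the sampler's discharge tray in the steel cup, cap up, with the cup left upright. Leave the bottle, the mouse and the marker as they are.

Things in the scene. Friction and masses are not known exactly. Their poses are not given: they have to be found in the camera images.
- sampler: Fixed tube sampler: white cabinet, feed track, discharge tray. Origin on the bench at the foot of the stop, on the track's centre line; z up. Feed track: open channel along this frame's -y, from y = 0 to -200 mm, floor at z = 8 mm, 22 mm wide inside (x = -11 to +11), walls flared out above z = 42 to 33 mm at z = 50. Cabinet: x = 0 to +220, y = +100 to +360, 160 mm high, screen on top to z = 230.
- stop (a point): Middle of the stop against which the tubes queue: the flat end face, at y = 0 of the sampler's frame, of a white covered entry 64 mm wide, 100 mm long (y = 0 to +100 mm) and 60 mm high. This point is at z = 34 mm. Axes as the sampler's.
- notch (a point): Centre of the notch, at its top: a gap 23 mm long (y = -155 to -178 mm of the sampler's frame) in a steel ledge. The ledge runs beside the track at x = -40 mm, 12 mm wide, top at z = 40 mm; the follower's pin (10 mm thick) rides on it. Axes as the sampler's.
- tray (a point): Centre of the discharge tray's floor (x = -170, y = +160, z = 4 mm of the sampler's frame; axes as the sampler's): grey tray 160 mm (x) by 180 mm (y), with ribs 3 mm high running along x and a rim 6 mm high.
- follower (a joint): Travel of the sprung follower, m: 0 = forward (face 2 mm from the stop), grows as it is drawn back along the sampler's -y. Hard stop at 0.150. From 0.137 on the pin is over the notch; parked it rests at about 0.140. The spring pushes it forward with 5 N at 0, 9.5 N at 0.15; damped, it closes by itself at up to 0.4 m/s. Closed on n tubes it reads about 0.018 n - 0.002.
- plunger (a joint): Height of the red knob with its pin, m: 0 = pin riding on top of the ledge, -0.012 = pin fully down in the notch (the follower is parked), up to +0.012 lifted. A light spring and its weight press it down with about 2.5 N (2 N when parked), so over the notch it drops in when let go; lift it 12 mm or slightly more from there to free the follower.
- knob (a point): Centre of the red knob on top of the pin: upright cylinder, 22 mm in diameter, 24 mm high; at x = -40 mm of the sampler's frame, y = -20 mm minus the follower's travel, z = 100 mm riding on the ledge, 88 mm parked. It goes along with the follower, and up and down by itself.
- face (a point): Middle of the follower's front face (x = 0, z = 36 mm of the sampler's frame; axes as the sampler's); tubes stand on its +y side. The follower is an orange block 20 mm wide, 36 mm long, z = 9 to 63 mm, with an aluminium cross bar 16 mm wide (z = 52 to 62 mm) out to the pin at x = -40 mm.
- rack: Fixed blue tube rack, 32 x 138 x 50 mm (x, y, z of its frame), origin at the centre of its underside; one row of 5 open cells along its y, pitch 26.8 mm, floor 4 mm; the blue-capped tubes stand loosely in it, protruding 64 mm.
- fresh1_mid (a point): A blue-capped sample tube waiting to be run (one of up to five; may be absent): flat-bottomed amber glass cylinder 18 mm in diameter, 110 mm long over the cap, 35 g, white label; this point is its centre, z towards the cap. Starts upright in the rack.
- fresh2_mid (a point): A blue-capped sample tube waiting to be run (one of up to five; may be absent): flat-bottomed amber glass cylinder 18 mm in diameter, 110 mm long over the cap, 35 g, white label; this point is its centre, z towards the cap. Starts upright in the rack.
- fresh3_mid (a point): A blue-capped sample tube waiting to be run (one of up to five; may be absent): flat-bottomed amber glass cylinder 18 mm in diameter, 110 mm long over the cap, 35 g, white label; this point is its centre, z towards the cap. Starts upright in the rack.
- fresh4_mid (a point): A blue-capped sample tube waiting to be run (one of up to five; may be absent): flat-bottomed amber glass cylinder 18 mm in diameter, 110 mm long over the cap, 35 g, white label; this point is its centre, z towards the cap. Starts upright in the rack.
- fresh5_mid (a point): A blue-capped sample tube waiting to be run (one of up to five; may be absent): flat-bottomed amber glass cylinder 18 mm in diameter, 110 mm long over the cap, 35 g, white label; this point is its centre, z towards the cap. Starts upright in the rack.
- run1_mid (a point): A finished white-capped tube (one of up to two; may be absent): amber glass cylinder 18 mm in diameter, 110 mm long over the cap, 35 g, white label; this point is its centre, z towards the cap. Starts lying in the discharge tray between ribs, cap towards the cabinet (about +x of the sampler).
- run2_mid (a point): A finished white-capped tube (one of up to two; may be absent): amber glass cylinder 18 mm in diameter, 110 mm long over the cap, 35 g, white label; this point is its centre, z towards the cap. Starts lying in the discharge tray between ribs, cap towards the cabinet (about +x of the sampler).
- cup: Loose steel cup, open at the top, 66 mm in outer diameter at the foot, 70 mm at the rim, 78 mm high, wall 3 mm, floor 4 mm thick, 180 g; origin at the centre of its underside. A tube in it may lean against the rim.
- bottle: Bystander: amber reagent bottle with a white cap, 70 mm in diameter, 145 mm tall, origin at the centre of its underside.
- mouse: Bystander: grey computer mouse, 105 x 60 x 30 mm, origin at the centre of its underside.
- marker: Bystander: white marker pen with a green cap, lying on the bench, 135 mm long, 17 mm thick, origin below its middle.

How it is judged:
By the outcome, as a careful person would: the job done as asked, in the order asked, and still so for the second after the job is handed in, with the robot touching nothing.
Of fresh1, fresh2, fresh3, fresh4, fresh5 only 3 to 5 are there at a start; the rules pass over those that are not, and their reading is None.
Of run1, run2 only 1 to 2 are there at a start; the rules pass over those that are not, and their reading is None.
At some moment in a run one of cup, run1, run2 may be knocked a few centimetres aside while the robot is not near it.
It also fails if it takes over 210 s, if anything falls off the work surface, if the arm or the gripper's body presses on something with over 40 N, if the wrist force passes 120 N, or if a joint passes its speed limit or range.

ROBOT

A 6-joint arm with a two-finger parallel gripper is mounted at the origin on the work surface. World frame = base frame: x ahead of the robot, y to its left, z up, the work surface at z = 0. Lengths are in m, angles in rad, forces in N, time in s.
With the tool pointing down it reaches from about 0.25 to 0.85 m from the base axis. Payload 12.5 kg.
Tool frame: the origin (TCP) lies midway between the tips of the shut fingers; the grasp point (between the pads) lies 19 mm behind it (robot.pinch_z is the distance from the TCP to the grasp point, in m); z points along the fingers, y is the line along which they close (so a half turn about z gives the same grasp; the last joint's range is limited). The gripper opens to 93 mm and grips with 3 to 60 N. Pads are 15 mm wide; open, the fingers measure 128 mm over their backs; the gripper's body (75 mm by 188 mm) begins 65 mm behind the grasp point.
Start: joints at [-1.35, 0.351, 1.652, -0, 1.139, -0.085], TCP at [0.166, -0.524, 0.219] pointing down, gripper open.
Joint ranges: [-2.75, 2.75], [-0.79, 2.1], [0.01, 2.65], [-1.57, 4.71], [0.07, 3.14], [-2.87, 2.87]. Speed limits (rad/s): [2.22, 2.22, 2.79, 3.14, 3.14, 3.14].

INTERFACE

Orientations are given as a 3x3 rotation matrix whose columns are the frame's x, y, z axes.
In Python, from plant import robot gives the robot as it stands. Calls block until the motion is done:
- robot.goto(position, orientation): joint-space move of the TCP to a pose.
- robot.move_l(position, speed=0.15, frame=None): straight line of the TCP; frame=None keeps the orientation; speed is the mean speed in m/s.
- robot.move_joints(angles): joint-space move.
- robot.gripper_open() and robot.gripper_close(): open the fingers fully, or close them until they stop; the grip force is fixed at half the most.
- robot.pause(seconds).
- robot.ik(position, orientation): joint angles nearest the present ones, or None.
- robot.get_image(name): name is "scene" or "side" or "wrist"; returns a dict with "image" (400x640x3 uint8, blue, green, red), "depth" (400x640 float32, m along the optical axis (not along the pixel's ray), 0 where there is no reading), "fov_y" (degrees; the focal length in pixels is half the picture's height over the tangent of half this angle, whatever the lens; pixels are square), "cx", "cy" (the principal point, pixels), "origin" and "orientation" of the camera in the world. Camera axes: x right, y down, z forward; pixel columns grow to the right and rows downward; lengths in m; the calibration is good to about 2 mm. A picture is of the moment at which its call begins.
A pose or a line that the arm cannot do raises robot.IKError and nothing moves.
- robot.finish_job(): hands the job in; it is judged then, once.
Readings, each from a call of its own:
- robot.current_time(): time.
- robot.current_joint_pos(): joint angles.
- robot.current_dq(): joint speeds.
- robot.current_effort(): joint torques, N m.
- robot.current_ee_pos(): TCP position.
- robot.current_orientation(): TCP orientation.
- robot.current_force(): force on the tool from outside, world axes, zero at the start.
- robot.current_wrist_torque(): the same for the moment, N m.
- robot.current_opening(): finger opening in m.
- robot.current_grasp_force(): force on a finger pad.
Only numpy, scipy, OpenCV 4.12 (cv2) and the standard library are available. Lean on these libraries where they do the work, as an engineer would, in place of code of your own. Each camera call takes 0.05 s, during which the arm holds its last target. There are 200 camera calls.

## Working session

There is one attempt and no reset: what is moved stays moved. The work goes in short steps, each a Python script; the robot and the scene stay as the last script left them, time stands still between calls to the robot, and variables do not carry over. Pictures are saved under pics/ and viewed, at most 14 in all, crops included, and the job is handed in when it is done.

```bash
ls; mkdir -p pics
cat > h.py <<'E'
import numpy as np, cv2
from plant import robot
def shot(n):
    d=robot.get_image(n); f=d["image"].shape[0]/2/np.tan(np.radians(d["fov_y"])/2); d["f"]=f; return d
def cloud(d):
    h,w=d["depth"].shape; u,v=np.meshgrid(np.arange(w),np.arange(h)); z=d["depth"]
    P=np.stack([(u-d["cx"])/d["f"]*z,(v-d["cy"])/d["f"]*z,z],-1)
    P=P@np.array(d["orientation"]).T+np.array(d["origin"]); P[z<=0]=np.nan; return P
def proj(d,p):
    q=np.array(d["orientation"]).T@(np.array(p)-np.array(d["origin"])); return q[0]/q[2]*d["f"]+d["cx"],q[1]/q[2]*d["f"]+d["cy"]
E
python3 - <<'E'
from h import *
for n in("scene","side"):
    d=shot(n); cv2.imwrite(f"pics/{n}0.png",d["image"]); np.savez(n+"0.npz",**d); print(n,d["origin"],np.round(d["orientation"],2).tolist(),d["f"])
E
```

```text
pics
scene [ 1.06191998 -0.81814364  1.19546505] [[0.86, 0.39, -0.33], [0.51, -0.68, 0.53], [-0.02, -0.62, -0.78]] 480.67005666974364
side [0.17510798 0.57619449 0.63693962] [[-0.84, -0.29, 0.45], [-0.54, 0.47, -0.7], [-0.01, -0.83, -0.56]] 396.69166561964016
```

View pics/scene0.png

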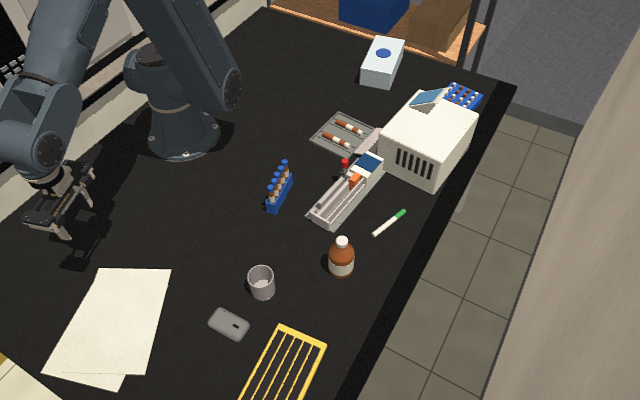

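View pics/side0.png

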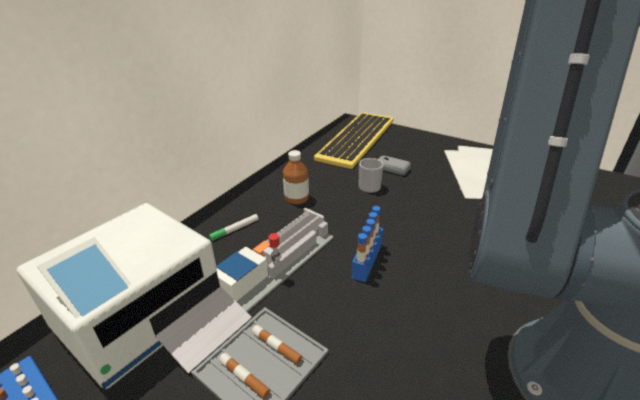

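Run:
```python
from h import *
C={}
for n in("scene","side"):
    d=dict(np.load(n+"0.npz")); P=cloud(d); hsv=cv2.cvtColor(d["image"],cv2.COLOR_BGR2HSV); H,S,V=[hsv[...,i].astype(int) for i in range(3)]
    x,y,z=P[...,0],P[...,1],P[...,2]; C[n]=P
    inb=(x>0.1)&(x<1.1)&(y>-.9)&(y<.6)
    def blobs(name,m,mn=6):
        k,l,s,c=cv2.connectedComponentsWithStats((m&inb).astype(np.uint8))
        for i in range(1,k):
            if s[i,4]>=mn:
                q=P[l==i]; print(n,name,s[i,4],c[i].round(0),"mean",np.nanmean(q,0).round(3),"min",np.nanmin(q,0).round(3),"max",np.nanmax(q,0).round(3))
    blobs("red",((H<6)|(H>174))&(S>190)&(V>110)&(z>.05))
    blobs("orange",(H>=8)&(H<20)&(S>200)&(V>170)&(z>.03)&(z<.08))
    blobs("bluecap",(H>100)&(H<125)&(S>150)&(z>.095)&(z<.13))
    blobs("cabtop",(abs(z-.16)<.004),300)
    m=(abs(z-.16)<.005)&inb
    blobs("green",(H>50)&(H<80)&(S>120)&(z<.04)&(z>0.005))
    blobs("amber",(H>=3)&(H<20)&(S>100)&(z<.03)&(z>0.008),30)
    blobs("low",(z>.06)&(z<.082)&(x<.75)&(y<-.2),40)
    q=P[m]; print("rect",n,cv2.minAreaRect((q[:,:2]*1000).astype(np.float32)),len(q))
```

```text
scene red 29 [345. 164.] mean [0.609 0.077 0.101] min [0.598 0.072 0.088] max [0.616 0.087 0.114]
scene bluecap 185 [277. 175.] mean [ 0.457 -0.068  0.11 ] min [ 0.436 -0.129  0.095] max [ 0.474 -0.003  0.121]
scene cabtop 3385 [430. 126.] mean [0.786 0.3   0.16 ] min [0.66  0.175 0.156] max [0.898 0.455 0.164]
scene green 58 [400. 213.] mean [0.816 0.053 0.015] min [0.803 0.036 0.009] max [0.826 0.075 0.021]
scene amber 52 [341. 122.] mean [0.465 0.314 0.018] min [0.438 0.305 0.008] max [0.487 0.33  0.025]
scene amber 53 [327. 135.] mean [0.456 0.234 0.019] min [0.434 0.226 0.009] max [0.478 0.245 0.027]
scene low 232 [261. 277.] mean [ 0.595 -0.363  0.071] min [ 0.561 -0.399  0.06 ] max [ 0.631 -0.33   0.082]
rect scene ((778.9443359375, 314.4517517089844), (265.1270446777344, 219.4743194580078), 84.72632598876953) 3583
side bluecap 293 [369. 225.] mean [ 0.451 -0.058  0.113] min [ 0.436 -0.127  0.101] max [ 0.472 -0.005  0.118]
side cabtop 7900 [123. 256.] mean [0.761 0.309 0.161] min [0.656 0.177 0.156] max [0.897 0.453 0.164]
side green 62 [217. 235.] mean [0.808 0.057 0.013] min [0.801 0.04  0.006] max [0.824 0.073 0.019]
side amber 75 [297. 199.] mean [ 0.728 -0.179  0.013] min [ 0.708 -0.215  0.008] max [ 0.766 -0.164  0.021]
side amber 86 [264. 335.] mean [0.516 0.235 0.021] min [0.506 0.227 0.009] max [0.526 0.241 0.026]
side amber 242 [289. 353.] mean [0.454 0.241 0.02 ] min [0.433 0.23  0.008] max [0.479 0.248 0.027]
side amber 95 [231. 364.] mean [0.526 0.312 0.021] min [0.516 0.303 0.013] max [0.535 0.319 0.026]
side amber 291 [257. 386.] mean [0.463 0.319 0.02 ] min [0.443 0.309 0.009] max [0.488 0.327 0.026]
side low 293 [371. 166.] mean [ 0.592 -0.364  0.071] min [ 0.558 -0.402  0.06 ] max [ 0.626 -0.33   0.082]
rect side ((775.3411865234375, 315.343017578125), (258.77862548828125, 219.27496337890625), 84.1891098022461) 8116
```

```bash
cat >> h.py <<'E'
def down(deg):
    a=np.radians(deg); c,s=np.cos(a),np.sin(a); return np.array([[-s,c,0],[c,s,0],[0,0,-1.]])
E
python3 - <<'E'
from h import *
print(np.round(robot.current_orientation(),2).tolist())
for a in(-5.5,174.5,84.5,-95.5):
    print(a,[None if q is None else np.round(q,2).tolist() for q in (robot.ik([.6,.05,.4],down(a)),)])
best=min((a for a in(-5.5,174.5) if robot.ik([.53,.0,.4],down(a)) is not None),key=lambda a:abs(robot.ik([.53,.0,.4],down(a))[5]))
robot.goto([.53,.0,.4],down(best)); print(best,robot.current_time())
d=shot("wrist"); cv2.imwrite("pics/w1.png",d["image"]); np.savez("w1.npz",**d); print(d["origin"],np.round(d["orientation"],2).tolist(),d["f"],np.median(d["depth"]))
E
```

```text
[[0.95, 0.3, -0.0], [0.3, -0.95, 0.0], [0.0, -0.0, -1.0]]
-5.5 [[0.01, 0.34, 1.23, -0.0, 1.57, 0.1]]
174.5 [None]
84.5 [[0.01, 0.34, 1.23, -0.0, 1.57, -1.47]]
-95.5 [[0.01, 0.34, 1.23, -0.0, 1.57, 1.67]]
-5.5 2.4667
[0.53760427 0.072511   0.56485186] [[1.0, -0.09, -0.03], [-0.1, -0.96, -0.27], [-0.0, 0.27, -0.96]] 302.91699571301933 0.5275359
```

View pics/w1.png

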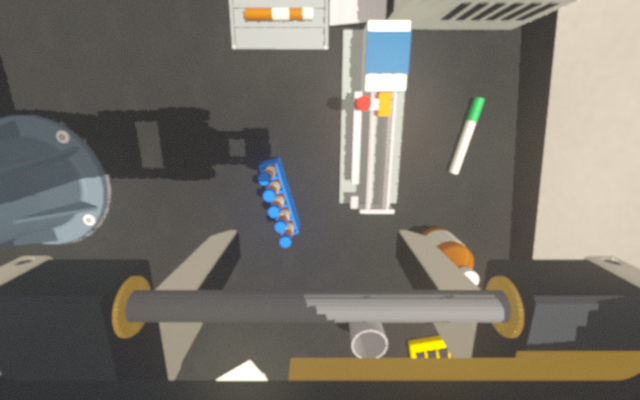

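Run:
```python
from h import *
d=dict(np.load("w1.npz")); P=cloud(d); hsv=cv2.cvtColor(d["image"],cv2.COLOR_BGR2HSV); H,S,V=[hsv[...,i].astype(int) for i in range(3)]
x,y,z=P[...,0],P[...,1],P[...,2]
def b(name,m,mn=8):
    k,l,s,c=cv2.connectedComponentsWithStats(m.astype(np.uint8))
    for i in range(1,k):
        if s[i,4]>=mn:
            q=P[l==i]; r=cv2.minAreaRect((q[:,:2]*1000).astype(np.float32)); print(name,s[i,4],c[i].round(0),np.nanmean(q,0).round(4),np.nanmax(q,0)[2].round(3),[np.round(t,1) for t in r])
ok=np.arange(400)[:,None]<250
b("red",((H<6)|(H>174))&(S>150)&(z>.107)&(z<.118)&ok)
b("orange",(H>=8)&(H<22)&(S>150)&(abs(z-.063)<.005)&ok)
b("cap",(H>100)&(H<125)&(S>120)&(abs(z-.114)<.005)&ok)
b("entry",(abs(z-.06)<.004)&(x>.6)&ok,200)
b("cab",(abs(z-.05)<.004)&(x>.55)&ok,30)
b("ledge",(abs(z-.04)<.003)&(x>.55)&ok,30)
b("rack",(abs(z-.05)<.006)&(x<.55)&ok,30)
b("wh",(S<60)&(z>.015)&(z<.03)&(x<.6)&(y>.1)&ok)
b("cup",(abs(z-.078)<.005)&(y<-.25)&(x<.75),20)
```

```text
red 139 [363. 103.] [0.6028 0.0806 0.1106] 0.113 [array([603. ,  79.9]), array([18.9, 17.5]), np.float64(21.3)]
orange 14 [381. 114.] [0.6372 0.062  0.0617] 0.064 [array([638. ,  61.3]), array([ 6.9, 14.6]), np.float64(52.2)]
cap 115 [264. 179.] [ 0.446  -0.0146  0.113 ] 0.115 [array([445.9, -14.6]), array([16.8, 17.1]), np.float64(85.8)]
cap 113 [269. 195.] [ 0.4497 -0.0416  0.113 ] 0.116 [array([449.7, -41.8]), array([17.4, 17.2]), np.float64(87.4)]
cap 110 [273. 212.] [ 0.4537 -0.0682  0.1129] 0.115 [array([453.8, -68.8]), array([17.7, 17.4]), np.float64(83.2)]
cap 103 [280. 227.] [ 0.4607 -0.0943  0.1131] 0.115 [array([460.6, -94.9]), array([17.8, 16.1]), np.float64(86.9)]
cap 101 [285. 241.] [ 0.4653 -0.1204  0.113 ] 0.116 [array([ 465. , -120.7]), array([17. , 17.5]), np.float64(46.6)]
entry 3541 [388.  58.] [0.6517 0.142  0.0604] 0.064 [array([666.6, 157.4]), array([190.8, 116. ]), np.float64(45.3)]
cab 206 [467.  22.] [0.7756 0.1841 0.0502] 0.054 [array([776.8, 183.9]), array([  1.1, 177.2]), np.float64(84.4)]
cab 48 [369.  91.] [0.6228 0.0994 0.0496] 0.054 [array([620.1, 102
[... 1510 characters left out ...]
3.9,  4.1]), np.float64(32.4)]
rack 70 [ 37. 237.] [ 0.0029 -0.0956  0.0498] 0.056 [array([  3.1, -95.7]), array([ 4.6, 20. ]), np.float64(0.1)]
wh 310 [342.  12.] [0.5899 0.2238 0.0187] 0.024 [array([588.3, 224.5]), array([34.2, 23.8]), np.float64(85.5)]
wh 201 [280.  13.] [0.4924 0.2316 0.0196] 0.024 [array([492.2, 232.9]), array([17.4, 26. ]), np.float64(85.3)]
wh 125 [307.  13.] [0.5353 0.2283 0.0197] 0.023 [array([535.1, 228.6]), array([17., 16.]), np.float64(85.0)]
wh 61 [ 11. 124.] [0.0028 0.1067 0.0217] 0.03 [array([  2.5, 107. ]), array([ 7.2, 11.7]), np.float64(16.3)]
cup 207 [369. 342.] [ 0.5951 -0.3612  0.0762] 0.079 [array([ 594.4, -364.9]), array([68.3, 68.5]), np.float64(6.7)]
```

```bash
cat >> h.py <<'E'
SY=-5.4; O=np.array([.6448,.0962,0]); _a=np.radians(SY)
R=np.array([[np.cos(_a),-np.sin(_a),0],[np.sin(_a),np.cos(_a),0],[0,0,1]])
def S(x,y,z): return O+R@np.array([x,y,z])/1000   # sampler mm -> world
E
python3 - <<'E'
from h import *
D=down(84.6); K=lambda t,z:S(-40,-20-t,z)
robot.goto(K(0,150),D); robot.move_l(K(0,81))
robot.gripper_close(); print("grip",robot.current_opening(),robot.current_grasp_force(),robot.current_force())
robot.move_l(K(70,81),.1);print(robot.current_force().round(1) if hasattr(robot.current_force(),'round') else robot.current_force(),robot.current_opening())
robot.move_l(K(144,81),.1);print(robot.current_force(),robot.current_ee_pos()-K(144,81))
robot.move_l(K(144,69),.05);print(robot.current_force(),robot.current_ee_pos()-K(144,69),robot.current_opening())
robot.gripper_open(); robot.pause(.3); robot.move_l(K(144,150),.2)
d=shot("wrist"); P=cloud(d); z=P[...,2]; hsv=cv2.cvtColor(d["image"],cv2.COLOR_BGR2HSV); H,Sa=hsv[...,0],hsv[...,1]
m=((H<6)|(H>174))&(Sa>150)&(z>.05)&(z<.13); q=P[m]; print(m.sum(),q.mean(0),q.max(0),K(140,0)); cv2.imwrite("pics/w2.png",d["image"]); print(robot.current_time())
d=shot("side"); cv2.imwrite("pics/s2.png",d["image"][140:340,180:440])
E
```

```text
grip 0.020979687649045724 29.999940097332 [ 0.73246573  4.29373826 -0.15248301]
[-0.3  6.3  0.4] 0.02174162284532878
[ 0.42775173  9.58228928 -2.54711987] [-0.00064407  0.00112144 -0.00054946]
[-3.51434694 10.3108166   5.74620606] [-0.00050621  0.0012712   0.00016655] 0.02154162902921855
591 [ 0.58873121 -0.05787431  0.09834788] [ 0.5995677  -0.04778425  0.10073267] [ 0.58992019 -0.05932558  0.        ]
9.7833
```

```bash
cat >> h.py <<'E'
CAPS=np.array([[.446,-.0146],[.4497,-.0416],[.4537,-.0682],[.4607,-.0943],[.4653,-.1204]])
def feed(i,yt):
    c=CAPS[i]; p=lambda z:np.array([c[0],c[1],z])
    robot.goto(p(.15),down(10.3)); robot.move_l(p(.067),.2); robot.gripper_close(); o=robot.current_opening()
    robot.move_l(p(.195),.25); robot.goto(S(0,yt,195),down(SY)); f0=np.array(robot.current_force())
    robot.move_l(S(0,yt,105),.25); robot.move_l(S(0,yt,72),.1); f=np.array(robot.current_force())-f0
    o2=robot.current_opening(); robot.gripper_open(); robot.move_l(S(0,yt,150),.25)
    print(i,yt,"open",round(o,4),round(o2,4),"df",f.round(1),"t",round(robot.current_time(),1))
E
python3 - <<'E'
from h import *
feed(0,-11)
d=shot("wrist"); cv2.imwrite("pics/w3.png",d["image"])
E
```

```text
0 -11 open 0.0178 0.0177 df [-1.  -0.7  0.3] t 17.0
```

View pics/w3.png

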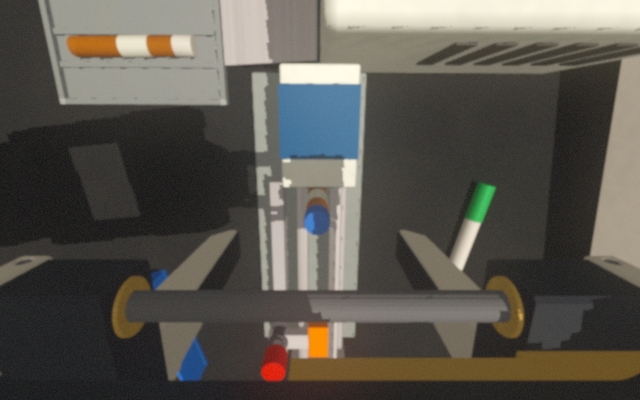

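The first tube stands upright in the track (cap at 317,219) next to the stop. The knob is parked (274,362). I'll feed the other four.

Run:
```python
from h import *
for i in range(1,5): feed(i,-11-21*i)
robot.goto(S(0,-90,250),down(SY))
d=shot("wrist"); cv2.imwrite("pics/w4.png",d["image"]); P=cloud(d); z=P[...,2]; hsv=cv2.cvtColor(d["image"],cv2.COLOR_BGR2HSV); H,Sa=hsv[...,0],hsv[...,1]
m=((H>100)&(H<125)&(Sa>120)&(abs(z-.118)<.006)).astype(np.uint8)
k,l,s,c=cv2.connectedComponentsWithStats(m)
for i in range(1,k):
    if s[i,4]>20: print((R.T@(P[l==i].mean(0)-O)*1000).round(1))
```

```text
1 -32 open 0.0173 0.0179 df [-0.8  1.   0.6] t 24.0
2 -53 open 0.0176 0.0177 df [0.5 0.  0.4] t 30.9
3 -74 open 0.0172 0.0177 df [ 0.3  0.2 -1.4] t 37.7
4 -95 open 0.0179 0.0176 df [0.5 1.7 0.7] t 44.6
[ -0.4 -11.1 117.1]
[ -0.  -32.3 117.1]
[  2.2 -49.4 116.9]
```

View pics/w4.png

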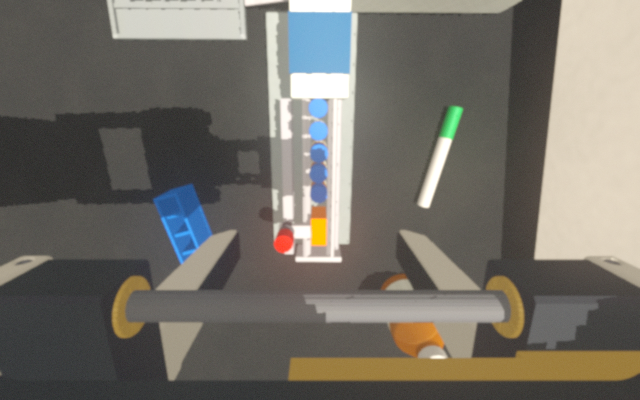

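Run:
```python
from h import *
d=shot("wrist"); a=cv2.resize(d["image"][85:260,240:400],None,fx=3,fy=3)
s=shot("side"); b=cv2.resize(s["image"][170:300,220:350],None,fx=3,fy=3)
h=max(a.shape[0],b.shape[0]); f=lambda i:cv2.copyMakeBorder(i,0,h-i.shape[0],0,0,0)
cv2.imwrite("pics/z5.png",cv2.hconcat([f(a),f(b)])[:600,:800])
P=cloud(d); 
for v in(107,120,130,140,147,153,160,172,193): print(v,(R.T@(P[v,319]-O)*1000).round(1))
```

```text
107 [  0.4 -10.7 117.5]
120 [  0.4 -23.3  77.8]
130 [  0.4 -31.7 117.4]
140 [  0.4 -41.2 116.4]
147 [  0.4 -47.7 118.3]
153 [  0.4 -53.7 116.4]
160 [  0.4 -60.4 117.3]
172 [  0.5 -72.4 116.9]
193 [  0.5 -94.2 116.1]
```

View pics/z5.png

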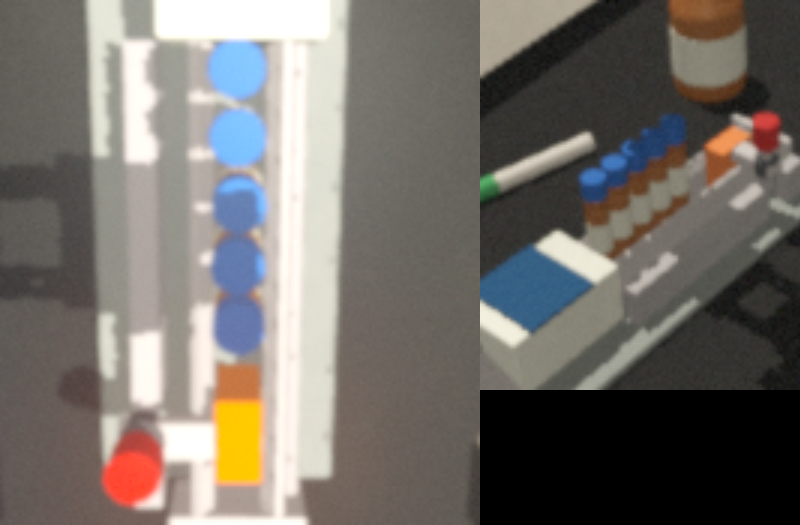

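The third cap's odd look was only a shadow. All five tubes stand in one row, with the knob still parked. Next I'll release the follower under control.

Run:
```python
from h import *
D=down(84.6); K=lambda t,z:S(-40,-20-t,z)
robot.goto(K(140,140),D); robot.move_l(K(140,69),.15); robot.gripper_close(); print(robot.current_opening(),robot.current_force())
p=robot.current_ee_pos()
robot.move_l(K(141,83.5),.05); print(robot.current_force())
robot.move_l(K(110,83.5),.08); print(robot.current_force()); robot.move_l(K(92,83),.05); print(robot.current_force())
robot.gripper_open(); robot.pause(.5); robot.move_l(K(92,160),.2); robot.goto(S(0,-90,250),down(SY))
d=shot("wrist"); a=cv2.resize(d["image"][85:260,240:400],None,fx=3,fy=3)
s=shot("side"); b=cv2.resize(s["image"][170:300,220:350],None,fx=3,fy=3)
h=max(a.shape[0],b.shape[0]); f=lambda i:cv2.copyMakeBorder(i,0,h-i.shape[0],0,0,0)
cv2.imwrite("pics/z6.png",cv2.hconcat([f(a),f(b)])[:600,:800])
P=cloud(d); z=P[...,2]; hsv=cv2.cvtColor(d["image"],cv2.COLOR_BGR2HSV); H,Sa=hsv[...,0],hsv[...,1]
m=((H<6)|(H>174))&(Sa>150)&(z>.09)&(z<.13); print("knob",(R.T@(P[m].mean(0)-O)*1000).round(1),robot.current_time())
```

```text
0.02142110269867992 [0.77353379 8.62605189 1.10589901]
[ 1.17799213 10.05096371 -2.91128331]
[ 1.63852988  8.08103973 -2.51055369]
[ 2.35270059  6.92516437 -3.40030908]
knob [ -38.8 -104.2  109.4] 53.6833
```

View pics/z6.png

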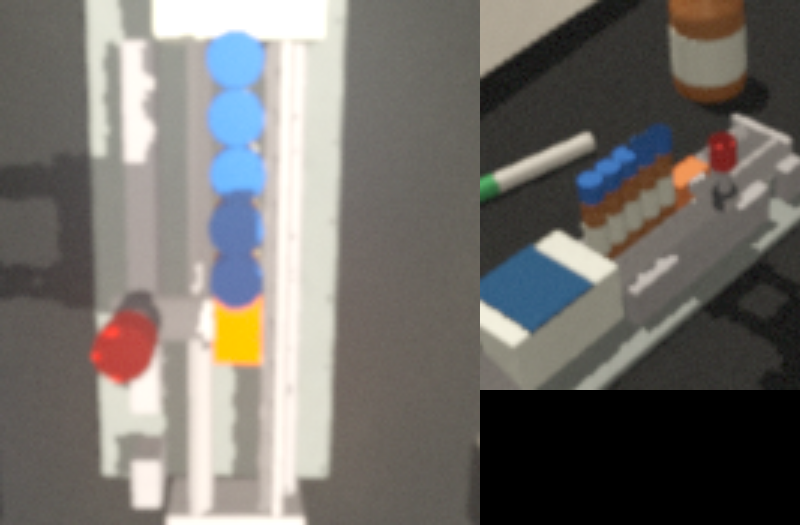

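The tubes are closed up in one row against the stop, with the knob at y ≈ -105, which is about 0.088 travel. Now the tray.

```bash
cat >> h.py <<'E'
def amber(d):
    """tubes lying in the tray: (mid xyz, axis unit vector to cap, length, top z)"""
    P=cloud(d); L=(P-O)@R*1000; m=(L[...,0]>-262)&(L[...,0]<-78)&(L[...,1]>60)&(L[...,1]<262)&(L[...,2]>13)&(L[...,2]<35)
    k,l,s,c=cv2.connectedComponentsWithStats(m.astype(np.uint8)); out=[]
    for i in range(1,k):
        if s[i,4]<150: continue
        q=P[l==i]; (cx,cy),(w,h),a=cv2.minAreaRect((q[:,:2]*1000).astype(np.float32))
        if w<h: w,h,a=h,w,a+90
        v=np.array([np.cos(np.radians(a)),np.sin(np.radians(a))]); v*=np.sign(v@R[:2,0])
        out.append((np.array([cx,cy])/1000,v,w,h,np.percentile(q[:,2],98),s[i,4],c[i].round()))
    return out
E
python3 - <<'E'
from h import *
robot.goto([.48,.2,.3],down(SY))
d=shot("wrist"); cv2.imwrite("pics/w7.png",d["image"])
for o in amber(d): print(o,np.degrees(np.arctan2(o[1][1],o[1][0])))
E
```

```text
(array([0.58029962, 0.28422009]), array([0.09437904, 0.99553634]), 147.81190490722656, 7.759159088134766, np.float64(0.015910361160155928), np.int32(311), array([383.,  98.])) 84.58441925048828
(array([0.49935294, 0.31155786]), array([ 0.99397309, -0.10962438]), 109.27288055419922, 17.922119140625, np.float64(0.02228058676530673), np.int32(1061), array([323.,  84.])) -6.293663024902347
(array([0.48932559, 0.23327322]), array([ 0.99558786, -0.09383392]), 109.48847198486328, 17.65275764465332, np.float64(0.02237159003094728), np.int32(920), array([322., 141.])) -5.384208679199235
```

View pics/w7.png

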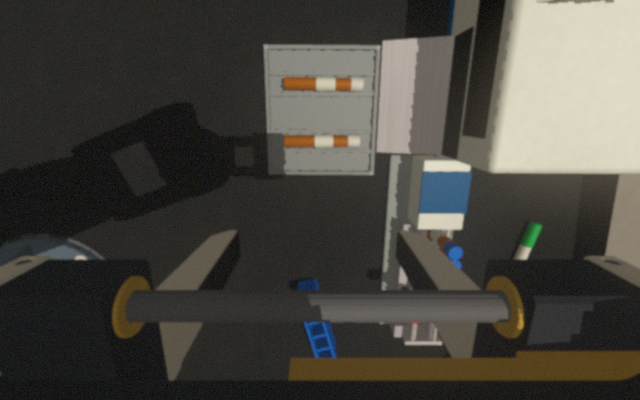

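Run:
```python
from h import *
d=shot("wrist"); P=cloud(d); L=(P-O)@R*1000
x,y,z=L[...,0],L[...,1],L[...,2]
for X in(-130,-200):
    m=(abs(x-X)<6)
    print(X,[(yy,round(float(np.median(z[m&(abs(y-yy)<1.5)])),1),round(float(np.percentile(z[m&(abs(y-yy)<1.5)],95)),1)) for yy in range(60,264,3) if (m&(abs(y-yy)<1.5)).sum()>3])
print("chute",[(X,round(float(np.median(z[(abs(x-X)<2)&(abs(y-160)<70)])),1)) for X in range(-100,0,8) if ((abs(x-X)<2)&(abs(y-160)<70)).sum()])
for p,v in (([.4993,.3116],[.994,-.1096]),([.4893,.2333],[.9956,-.0938])):
    print("tube mid in sampler",(R.T@(np.array([*p,0])-O)*1000).round(1))
# IK for cup placement
c=np.array([.595,-.363,0])
for az in range(-90,30,15):
  for a in(0,15,25):
    A,B=np.radians(az),np.radians(a); zt=np.array([np.cos(A)*np.cos(B),np.sin(A)*np.cos(B),-np.sin(B)]); up=np.array([np.cos(A)*np.sin(B),np.sin(A)*np.sin(B),np.cos(B)])
    r=[]
    for sg in(1,-1):
        xx=sg*up; M=np.stack([xx,np.cross(zt,xx),zt],1)
        for h in(.10,.22):
            q=robot.ik(c+[0,0,h],M); r.append(None if q is None else np.round(q,2).tolist())
    if any(r): print(az,a,r)
for a in(84.6,-95.4): print(a,np.round(robot.ik([.53,.31,.01],down(a)),2),np.round(robot.ik([.53,.31,.2],down(a)),2))
```

```text
-130 [(60, -0.8, 0.1), (63, -0.8, -0.2), (66, -0.6, 0.2), (69, -1.0, 0.2), (72, 8.7, 10.5), (75, 9.3, 371.8), (78, 364.8, 376.1), (81, 364.3, 378.8), (84, 368.2, 382.1), (87, 370.0, 384.9), (90, 353.3, 388.4), (93, 349.2, 391.4), (96, 385.6, 395.1), (99, 393.2, 399.0), (102, 396.0, 402.0), (105, 400.3, 404.5), (108, 413.4, 419.5), (111, 402.0, 419.9), (114, 400.6, 406.4), (117, 398.4, 405.8), (120, 399.2, 406.7), (123, 398.7, 405.6), (126, 20.4, 21.7), (129, 17.3, 18.9), (132, 3.0, 4.7), (135, 6.1, 7.0), (138, 4.4, 5.8), (141, 3.2, 4.2), (144, 3.0, 4.1), (147, 3.1, 4.2), (150, 3.1, 3.9), (153, 2.8, 3.6), (156, 2.9, 3.8), (159, 3.0, 4.9), (162, 3.0, 3.8), (165, 3.3, 4.2), (168, 2.9, 4.1), (171, 2.8, 4.4), (174, 2.6, 3.6), (177, 3.2, 4.4), (180, 3.0, 5.3), (183, 2.8, 4.0), (186, 5.7, 7.0), (189, 4.7, 7.0), (192, 14.6, 18.8), (195, 18.9, 20.5), (198, 20.7, 22.2), (201, 20.6, 22.1), (204, 20.1, 21.4), (207, 17.9, 19.4), (210, 3.3, 13.2), (213, 5.1, 6.5), (216, 6.0, 7.8), (219, 3.4, 3.9), (222, 3.0, 4.4), (225, 2.9, 4.3), (228, 3.1, 4.7), (231, 3.2, 4.7), (234, 2.6, 4.2), (237, 2.9, 3.8),
[... 4989 characters left out ...]
 0.88, 2.08], [-0.91, 0.5, 1.9, 1.75, 0.81, 2.4]]
15 0 [[-1.01, 1.01, 1.74, 1.85, 1.46, -1.19], [-1.01, 0.77, 1.8, 1.82, 1.41, -1.02], [-1.01, 1.01, 1.74, 1.85, 1.46, 1.95], [-1.01, 0.77, 1.8, 1.82, 1.41, 2.13]]
15 15 [[-1.0, 0.86, 1.78, 1.72, 1.19, -1.06], [-1.0, 0.64, 1.79, 1.63, 1.17, -0.83], [-1.0, 0.86, 1.78, 1.72, 1.19, 2.09], [-1.0, 0.64, 1.79, 1.63, 1.17, 2.31]]
15 25 [[-0.97, 0.78, 1.77, 1.59, 1.02, -0.91], [-0.97, 0.57, 1.76, 1.46, 1.03, -0.65], [-0.97, 0.78, 1.77, 1.59, 1.02, 2.23], [-0.97, 0.57, 1.76, 1.46, 1.03, 2.49]]
84.6 [ 0.45  0.73  1.61 -0.    0.8  -1.02] [ 0.45  0.48  1.5  -0.    1.16 -1.02]
-95.4 [ 0.45  0.73  1.61 -0.    0.8   2.12] [ 0.45  0.48  1.5  -0.    1.16  2.12]
```

```bash
cat >> h.py <<'E'
def cup(d,c0=(.595,-.363)):
    P=cloud(d); x,y,z=P[...,0],P[...,1],P[...,2]
    m=(abs(z-.077)<.005)&(np.hypot(x-c0[0],y-c0[1])<.12); k,l,s,c=cv2.connectedComponentsWithStats(cv2.dilate(m.astype(np.uint8),np.ones((5,5))))
    i=1+np.argmax(s[1:,4]); q=(P[m&(l==i)][:,:2]*1000).astype(np.float32)
    (cx,cy),r=cv2.minEnclosingCircle(q); return np.array([cx,cy])/1000,r,len(q)
def cuppose(c,u0,az,a,e,g,lift=0.):
    """TCP position, orientation to hold a tube (axis e before TCP, gripped g above its bottom) with its bottom u0 from the cup's centre"""
    A,B=np.radians([az,a]); u=np.array([np.cos(A),np.sin(A),0]); k=np.array([0,0,1.])
    zt=u*np.cos(B)-k*np.sin(B); up=u*np.sin(B)+k*np.cos(B); M=np.stack([-up,np.cross(zt,-up),zt],1)
    return np.array([c[0],c[1],.004+.009*np.sin(B)+.0025+lift])+u*u0+up*g+zt*e, M
E
python3 - <<'E'
from h import *
robot.goto([.595,-.42,.3],down(SY)); d=shot("wrist"); print("wrist",cup(d)); print("scene",cup(shot("scene")))
cv2.imwrite("pics/w8.png",d["image"])
P=cloud(d);z=P[...,2]; m=(z>.008)&(z<.04)&(P[...,0]>.4)&(P[...,0]<.7)&(P[...,1]<-.4)&(P[...,1]>-.65); print("mouse",m.sum(),np.nanmean(P[m],0))
c=np.array([.595,-.363])
for az in(-15,0,15):
    for l in(0,.12,.27):
        p,M=cuppose(c,.005,az,12,.0017,.091,l); q=robot.ik(p,M); print(az,l,p.round(3),None if q is None else np.round(q,2))
print(robot.current_time())
E
```

```text
wrist (array([ 0.61867548, -0.37955823]), 34.85477066040039, 446)
scene (array([ 0.62026129, -0.37683218]), 35.412559509277344, 123)
mouse 2926 [ 0.59505328 -0.48821653  0.02567779]
-15 0 [ 0.62  -0.37   0.097] [-0.8   0.84  1.98  2.54  1.09  1.75]
-15 0.12 [ 0.62  -0.37   0.217] [-0.8   0.58  2.    2.45  0.9   1.92]
-15 0.27 [ 0.62  -0.37   0.367] [-0.8   0.3   1.93  2.18  0.66  2.29]
0 0 [ 0.621 -0.363  0.097] [-0.9   0.87  1.88  2.13  1.13  1.91]
0 0.12 [ 0.621 -0.363  0.217] [-0.9   0.62  1.91  2.03  1.02  2.13]
0 0.27 [ 0.621 -0.363  0.367] [-0.9   0.36  1.84  1.81  0.91  2.5 ]
15 0 [ 0.62  -0.356  0.097] [-0.96  0.91  1.74  1.78  1.22  2.06]
15 0.12 [ 0.62  -0.356  0.217] [-0.96  0.68  1.77  1.71  1.19  2.27]
15 0.27 [ 0.62  -0.356  0.367] [-0.96  0.45  1.7   1.58  1.16  2.6 ]
57.125
```

View pics/w8.png

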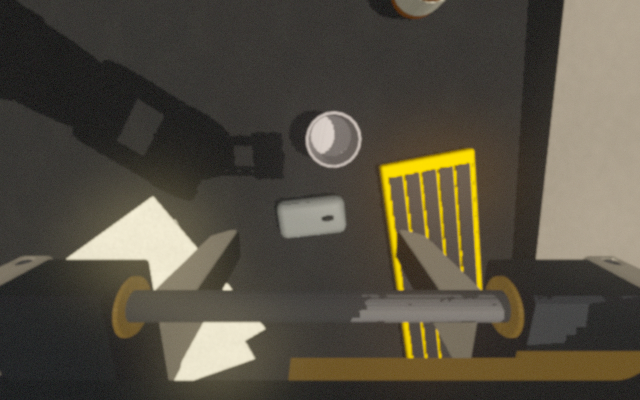

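The cup (333,139) has been knocked aside and now stands at about (0.619, -0.379). The mouse (312,217) is behind it. Next I'll pick up the first finished tube.

```bash
cat >> h.py <<'E'
def pick(mid,v,g=.036,z=.0115):
    a=np.degrees(np.arctan2(v[1],v[0]))+90; p=mid+v*g; Q=lambda h:np.array([p[0],p[1],h])
    robot.goto(Q(.12),down(a)); robot.move_l(Q(z),.1); f=robot.current_force(); robot.gripper_close()
    print("pick",robot.current_opening(),robot.current_grasp_force(),f,robot.current_ee_pos()[2])
    robot.move_l(Q(.08),.1); print("lifted",robot.current_opening())
E
python3 - <<'E'
from h import *
robot.goto([.48,.2,.3],down(SY)); t=[o for o in amber(shot("wrist")) if 100<o[2]<120]; print(t)
o=max(t,key=lambda o:o[0][1]); pick(o[0],o[1])
s=shot("side"); cv2.imwrite("pics/s9.png",cv2.resize(s["image"][200:400,150:420],None,fx=2.5,fy=2.5)); print(robot.current_time())
E
```

```text
[(array([0.49924039, 0.31171127]), array([ 0.99387871, -0.11047671]), 109.30049896240234, 18.069194793701172, np.float64(0.02225553891123667), np.int32(1070), array([323.,  84.])), (array([0.48953558, 0.23336244]), array([ 0.99552948, -0.09445129]), 109.35386657714844, 17.64174461364746, np.float64(0.02236483597682995), np.int32(923), array([322., 141.]))]
pick 0.017190630295121714 29.993260502815247 [ 0.08033298 -0.36147678  0.55848435] 0.01147367590292742
lifted 0.016856300494803245
63.9833
```

View pics/s9.png

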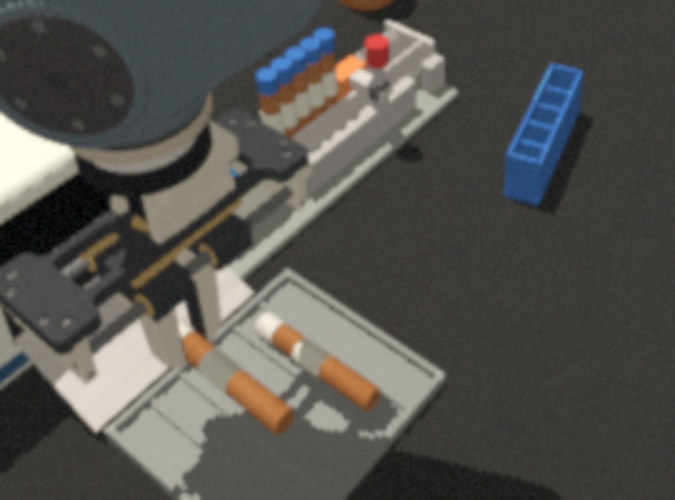

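Run:
```python
from h import *
for _ in range(3): robot.pause(.3); print(robot.current_opening(),robot.current_grasp_force())
d=shot("side"); P=cloud(d); L=(P-O)@R*1000
p=robot.current_ee_pos(); hsv=cv2.cvtColor(d["image"],cv2.COLOR_BGR2HSV)
m=(hsv[...,0]<20)&(hsv[...,1]>100)&(abs(P[...,1]-.31)<.03)&(P[...,0]>.4)&(P[...,0]<.53)&(P[...,2]>.05)
q=P[m]; print(p,m.sum(),q.min(0),q.max(0)); 
o=np.argsort(q[:,0]); n=len(o)//5
print([q[o[i*n:(i+1)*n]].mean(0).round(4).tolist() for i in range(5)])
```

```text
0.01702645227068288 29.993214905261993
0.017468740498349386 29.993400871753693
0.017049412237663417 29.993133544921875
[0.53500165 0.30774407 0.07999017] 575 [0.44223846 0.28020427 0.07572089] [0.52991212 0.3397337  0.20851871]
[[0.4476, 0.3187, 0.0871], [0.4635, 0.318, 0.0891], [0.4831, 0.3141, 0.1], [0.5122, 0.3077, 0.1906], [0.5218, 0.3137, 0.11]]
```

```bash
cat >> h.py <<'E'
def stand(c,u0,az=0,a=12,e=.0017,g=.091,check=True):
    p=robot.current_ee_pos(); robot.move_l([p[0]-.03,p[1],.38],.25)
    P3,M=cuppose(c,u0,az,a,e,g,.28); robot.goto(P3,M); print("over",robot.current_opening(),robot.current_time())
    robot.move_l(cuppose(c,u0,az,a,e,g,.10)[0],.2); robot.pause(.2)
def drop(c,u0,az=0,a=12,e=.0017,g=.091):
    f0=np.array(robot.current_force()); P0,M=cuppose(c,u0,az,a,e,g); robot.move_l(P0,.06); print("df",(np.array(robot.current_force())-f0).round(1))
    robot.gripper_open(); robot.pause(.3); robot.move_l(P0-M[:,2]*.10,.1)
E
python3 - <<'E'
from h import *
c=np.array([.619,-.379]); stand(c,.005)
s=shot("scene"); print(cup(s,c)); w=shot("side")
a=cv2.resize(s["image"][200:320,200:340],None,fx=2.8,fy=2.8); b=cv2.resize(w["image"][90:210,330:470],None,fx=2.8,fy=2.8); cv2.imwrite("pics/z10.png",cv2.hconcat([a,b]))
# tube tip estimate: amber pixels near the cup axis
for n,d in(("scene",s),("side",w)):
    P=cloud(d); h=cv2.cvtColor(d["image"],cv2.COLOR_BGR2HSV); m=(h[...,0]<20)&(h[...,1]>100)&(np.hypot(P[...,0]-c[0],P[...,1]-c[1])<.06)&(P[...,2]>.09)&(P[...,2]<.22); q=P[m]
    if len(q)>10:
        lo=q[q[:,2]<q[:,2].min()+.015]; hi=q[q[:,2]>q[:,2].max()-.015]; print(n,len(q),q[:,2].min(),q[:,2].max(),lo.mean(0).round(4),hi.mean(0).round(4))
print("expected bottom",c+[.005,0],robot.current_ee_pos(),robot.current_time())
E
```

```text
over 0.016940008105136968 69.2667
(array([ 0.61967493, -0.37732321]), 35.612091064453125, 110)
scene 52 0.11243577537202332 0.19559311911440824 [ 0.6307 -0.384   0.1198] [ 0.6467 -0.384   0.1876]
side 84 0.11226071400328008 0.18447219598331782 [ 0.6221 -0.3753  0.1196] [ 0.6361 -0.373   0.1831]
expected bottom [ 0.624 -0.379] [ 0.64466603 -0.37909355  0.19780052] 70.6167
```

View pics/z10.png

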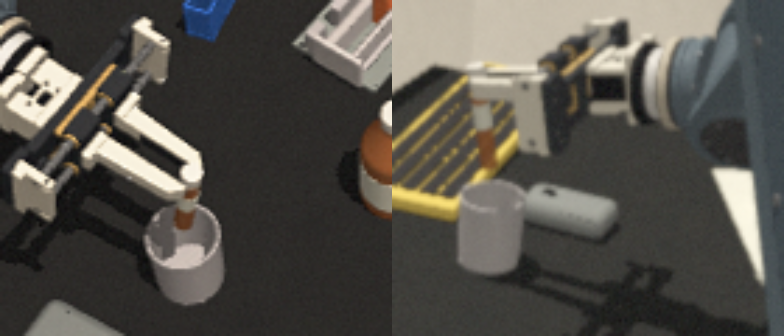

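The tube hangs cap up above the cup, with its bottom about where it should be. I'll lower and release it.

Run:
```python
from h import *
c=np.array([.6192,-.3785]); drop(c,.005)
robot.move_l(robot.current_ee_pos()+np.array([0,0,.15]),.2)
s=shot("scene"); print(cup(s,c),robot.current_time())
robot.goto([.595,-.42,.3],down(SY)); d=shot("wrist"); print("wrist",cup(d,c))
a=cv2.resize(s["image"][200:320,200:340],None,fx=2.8,fy=2.8); b=cv2.resize(d["image"][80:200,260:400],None,fx=2.8,fy=2.8); cv2.imwrite("pics/z11.png",cv2.hconcat([a,b]))
P=cloud(d); m=(P[...,2]>.095)&(np.hypot(P[...,0]-c[0],P[...,1]-c[1])<.06); print("captop",P[m].mean(0),P[m].max(0),robot.current_time())
```

```text
df [-0.4  0.2  0.2]
(array([ 0.61909619, -0.37760233]), 35.59893798828125, 130) 76.1
wrist (array([ 0.61868195, -0.37939719]), 34.791927337646484, 449)
captop [ 0.62835456 -0.39959506  0.3999902 ] [ 0.67730958 -0.36820677  0.42180846] 78.5417
```

View pics/z11.png

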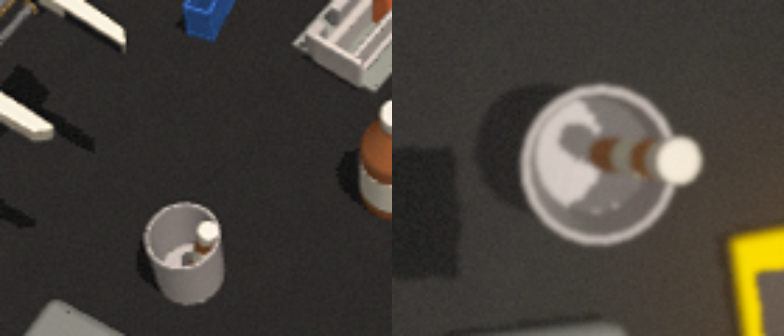

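The first tube leans against the +x rim, leaving the -x side free. Now the second one.

Run:
```python
from h import *
robot.goto([.48,.2,.3],down(SY)); t=[o for o in amber(shot("wrist")) if 100<o[2]<120]; print(len(t),t)
o=t[0]; pick(o[0],o[1])
c=np.array([.6189,-.3785]); stand(c,-.0185)
s=shot("scene"); print(cup(s,c)); w=shot("side")
a=cv2.resize(s["image"][200:320,200:340],None,fx=2.8,fy=2.8); b=cv2.resize(w["image"][90:210,330:470],None,fx=2.8,fy=2.8); cv2.imwrite("pics/z12.png",cv2.hconcat([a,b]))
for n,d in(("scene",s),("side",w)):
    P=cloud(d); h=cv2.cvtColor(d["image"],cv2.COLOR_BGR2HSV); m=(h[...,0]<20)&(h[...,1]>100)&(np.hypot(P[...,0]-c[0],P[...,1]-c[1])<.06)&(P[...,2]>.1)&(P[...,2]<.22); q=P[m]
    if len(q)>10:
        lo=q[q[:,2]<q[:,2].min()+.015]; hi=q[q[:,2]>q[:,2].max()-.015]; print(n,len(q),q[:,2].min(),q[:,2].max(),lo.mean(0).round(4),hi.mean(0).round(4))
print(robot.current_opening(),robot.current_time())
```

```text
1 [(array([0.4894288 , 0.23335548]), array([ 0.99563092, -0.09337601]), 109.45378112792969, 17.611286163330078, np.float64(0.022146264355577237), np.int32(931), array([321., 141.]))]
pick 0.01729113600107175 29.995166659355164 [-0.05079307 -0.31750529  0.57859652] 0.011491044218762143
lifted 0.017031829355546275
over 0.017084983273612006 89.8917
(array([ 0.61945587, -0.37704144]), 36.08688735961914, 121)
scene 58 0.10673418502167409 0.20192118296177342 [ 0.6053 -0.3837  0.115 ] [ 0.626  -0.3828  0.1952]
side 81 0.11169247935911641 0.18356121462087915 [ 0.5977 -0.3744  0.1195] [ 0.6118 -0.3714  0.1831]
0.017208322182486392 91.2417
```

View pics/z12.png

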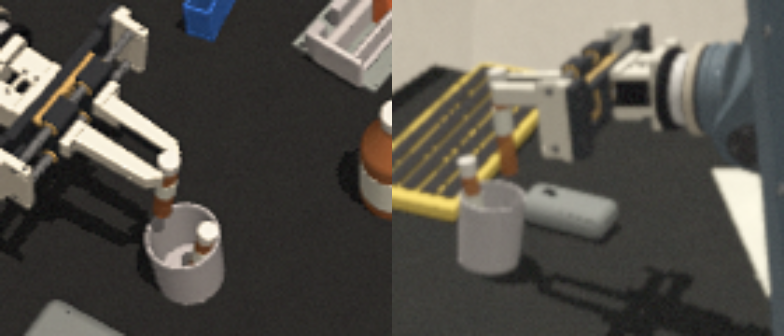

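Run:
```python
from h import *
c=np.array([.6189,-.3785]); drop(c,-.0185)
robot.move_l(robot.current_ee_pos()+np.array([0,0,.15]),.2)
s=shot("scene"); print(cup(s,c),robot.current_time()); d=shot("side")
robot.move_joints([-1.35,0.351,1.652,0,1.139,-0.085])
s=shot("scene"); cv2.imwrite("pics/f13.png",cv2.resize(s["image"][80:340,190:480],None,fx=2.3,fy=2.3)); print(robot.current_time())
```

```text
df [ 1.1 -0.9  1.1]
(array([ 0.619729  , -0.37735895]), 35.561180114746094, 145) 96.725
98.8083
```

View pics/f13.png

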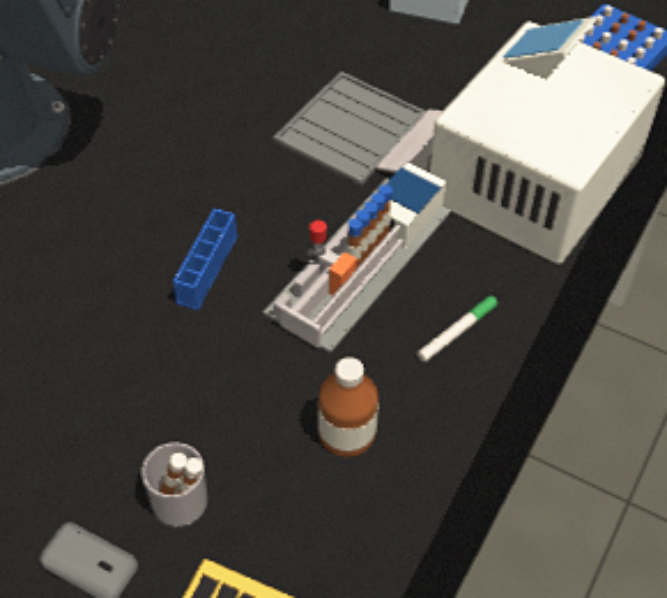

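The final picture shows both white caps in the upright cup (175,465), with the tray and rack empty. The five tubes are closed up in one row, and the bottle, mouse and marker look undisturbed.

```bash
python3 -c "
from plant import robot
print(robot.finish_job())"
```

```text
the job is handed in; nothing more can be done
None
```

The job is handed in after about 99 s of the 210 s allowed: all five blue-capped tubes are held in one row against the stop, both white-capped tubes stand cap up in the upright cup, and I left the bottle, mouse and marker alone.

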